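# Move a cabinet door's stay bar to another hole

## Task

The steel stay bar on top of the sample cabinet holds the tinted door only just ajar. Take the bar by its knob, lift it off the pin, use it to swing the door further open, and drop the middle one of the bar's three round holes over the pin so that the bar lies flat and fully down; then let go. Feel for the pin and be gentle, never leaning hard on the bar, and leave the tube rack, bottles and tip box where they stand.

Things in the scene. Friction and masses are not known exactly. Their poses are not given: they have to be found in the camera images.
- cabinet: White sample cabinet fixed to the bench, 220 mm deep (its x), 280 wide (its y), 200 tall, roof flat. Origin: centre of its underside, at bench height; x points from its open front to its back (away from the robot at yaw 0), y to its left, z up. The door's upright hinge axis is at x = -116 mm, y = +130 mm in this frame.
- door (a joint): Opening angle of the tinted door (rad): 0 = shut across the cabinet's front, growing as it swings out towards the robot, at most 1.5. It starts at 0.2, moves with slight friction (0.1 N m) and stays where it is left. It is 240 mm wide, its top edge 198 mm above the bench.
- door_pivot (a point): The stud on top of the door on which the stay bar pivots, 140 mm from the hinge axis. At door angle q it is at x = -116 - 140 sin q, y = 130 - 140 cos q (mm, cabinet frame). This point is level with the bar's underside, always 206 mm above the bench. The bar swings sideways and tips up freely on it and never comes off.
- stay: Flat steel stay bar, 234 mm long, 22 wide, 4 thick, about 0.2 kg. Origin: on its pivot, on the underside; x runs along it to the knob, z up. From the pivot: a long slot at 95 to 124 mm (9 wide; the pin is in it at the start), round holes 9 mm in diameter at 134, 154 and 174, the knob at 205. Lying flat, its underside is 206 mm above the bench. More than 25 N on the pin or cabinet bends it.
- knob (a point): Middle of the black upright cylindrical knob on the free end of the bar: 16 mm in diameter, its axis square to the bar at 205 mm from the pivot, reaching from 4 to 40 mm above the bar's underside; this point is 25 mm above the underside. The bar can turn and tip a little while the knob is pinched.
- slot_mid (a point): Middle of the long slot, on the bar's underside, 109.6 mm from the pivot. At the start it is 14 mm along the x axis of pin_mark.
- hole_middle (a point): Centre of the middle round hole, on the bar's underside, 154 mm from the pivot: the hole to drop over the pin.
- pin_mark (a point): Zero point of the pin's track, fixed on the roof at x = -75.9, y = 60.1 mm of the cabinet frame, 206 mm up. Its x axis runs along the track, (0.707, 0.707) in the cabinet frame. The steel pin, 7 mm thick, is clamped somewhere from 4 to 24 mm along it: see or feel where. The pin rises 10 mm above its 46 mm square plate, on which the bar lies; the plate's top is level with this point.
- tube_rack: Bystander: white rack of stoppered tubes, 50 by 90 mm, 78 mm tall, standing on the right rear of the cabinet's roof. Origin: centre of its underside.
- reagent_bottle: Bystander: white bottle, 60 mm in diameter, 150 mm tall, on the bench left of the cabinet. Origin: centre of its underside.
- reagent_jar: Bystander: brown glass jar, 64 mm in diameter, 90 mm tall, on the bench left of the cabinet. Origin: centre of its underside.
- tip_box: Bystander: grey box with a clear lid, 122 by 87 mm, 70 mm tall, on the bench right of the cabinet. Origin: centre of its underside.

How it is judged:
By the outcome, as a careful person would: the job done as asked, in the order asked, and still so for the second after the job is handed in, with the robot touching nothing.
It also fails if it takes over 70 s, if anything falls off the work surface, if the arm or the gripper's body presses on something with over 40 N, if the wrist force passes 120 N, or if a joint passes its speed limit or range.

## Robot

A 7-joint arm with a two-finger parallel gripper is mounted at the origin on the work surface. World frame = base frame: x ahead of the robot, y to its left, z up, the work surface at z = 0. Lengths are in m, angles in rad, forces in N, time in s.
With the tool pointing down it reaches from about 0.425 to 0.925 m from the base axis. Payload 6.8 kg.
Tool frame: the origin (TCP) lies midway between the tips of the shut fingers; the grasp point (between the pads) lies 19 mm behind it; z points along the fingers, y is the direction in which the jaws open and shut (so a half turn about z gives the same grasp; the last joint's range is limited). The gripper opens to 85 mm and grips with 20 to 120 N. Pads are 22 mm wide; open, the fingers measure 114 mm over their backs; the gripper's body (76 mm by 85 mm) begins 54 mm behind the grasp point. The pads swing forward as they close: fully open they stand 13 mm farther back than shut.
Start: joints at [1.098, 0.477, 0.022, 1.555, -0.011, 1.109, -0.083], TCP at [0.241, -0.631, 0.231] pointing down, gripper open.
Joint ranges: [-2.96, 2.96], [-0.34, 2.1], [-1.41, 1.46], [0.24, 2.44], [-1.37, 4.51], [0.17, 1.92], [-2.96, 2.96]. Speed limits (rad/s): [2.39, 2.39, 3.14, 3.14, 3.14, 3.14, 3.14].

## Interface

Orientations are given as a rotation vector (axis times angle).
In Python, from bench import r, imaging gives the robot as it stands.
- The arm moves only by the tool jog_arm, never from a script. Its argument "rows" is a list of rows, each an object with "delta_rot": the turn, a rotation vector about the tool's x, y, z in degrees, a list of three; "xyz": the shift along the tool's x, y, z in cm, a list of three; "fingers": the closure, from 0 (fully open) to 1 (shut). A call has exactly 5 rows; each row is the pose to reach, as a shift and turn from the pose measured when the call began, along the tool's axes at that moment; what a row does not reach only later rows make up. A row lasts 1/12 s, in which the tool goes at most 41.7 mm and 7.16 degrees, less where a joint would pass 70% of its speed; a pose out of reach is approached as far as the arm can. A call with a gripper value outside its range is refused whole. The fingers move at their own pace and stop on an object; "grip_force" is the grip in N (left out, the last holds). Time passes only in rows, so rows that repeat a pose let the fingers close, or fill a call up. It gives the time, the measured TCP pose, the force and the opening at its end, in the units of the state.
- r.get_obs(): the state, without advancing time (a new reading comes with each control period).
- imaging.grab_frame(name): name is "scene" or "top" or "wrist"; returns the picture (400x640x3 uint8, blue, green, red); there is no depth.
- imaging.camera_info(name): a dict with "camera_matrix" (3x3 intrinsics, pixels), "xyz" and "attitude" of the camera in the world. Camera axes: x right, y down, z forward; pixel columns grow to the right and rows downward; lengths in m; the calibration is good to about 2 mm. A picture is of the moment at which its call begins: read the wrist's pose just before it. camera_info takes no time and is no camera call; for the wrist camera it gives the pose at the moment of the call.
- r.hand_in(): hands the job in, once; it reports no verdict.
Trained networks look in the newest picture that a camera, given by its name, has taken for a name from the list of things; names that differ only in an ending like _2 or _b are one class to them, and where a whole thing is asked for, a point or a joint stands for the part that bears it (a point fixed in the world has none). Each returns a list of dicts, best first, with "conf" (0 to 1); they miss things now and then, are a little off and sometimes report something else, mostly with a low value. They report only what shows in the picture. A call takes as long as a camera call.
- imaging.find_in(camera, query): "position" ([column, row] in pixels, amid what is visible of it).
- imaging.cut_out(camera, query): "region" (400x640 bool, what is visible of it) and "position" ([column, row] in pixels, amid what is visible of it).
- imaging.tip_of(camera, query): "position" ([column, row] in pixels: a listed point, or the origin of a listed thing).
The state is a dict: "clock": time; "joints": joint angles; "qvel": joint speeds; "tau": joint torques, N m; "tcp_pos": TCP position; "orientation": TCP orientation; "contact_force": force on the tool from outside, world axes, zero at the start; "moment": the same for the moment, N m; "grip_width": finger opening in m.
Only numpy, scipy, OpenCV 4.12 (cv2) and the standard library are available. Lean on these libraries where they do the work, as an engineer would, in place of code of your own. Each camera call takes 0.05 s, during which the arm holds its last target.

## Working session

There is one attempt and no reset: what is moved stays moved. The work goes in short steps, Python scripts to look and compute and a tool call to move; the robot and the scene stay as the last step left them, time stands still between calls to the robot, and variables do not carry over. Pictures are saved under pics/ and viewed, and the job is handed in when it is done.

Besides the shell and the picture viewer there is one more tool, called after "Call:" as name(argument=value, ...) on one line, values as JSON. jog_arm: Moves the arm, as the interface text tells. Its arguments: {"type":"object","properties":{"rows":{"type":"array","items":{"type":"object","properties":{"delta_rot":{"type":"array","items":{"type":"number"}},"xyz":{"type":"array","items":{"type":"number"}},"fingers":{"type":"number"}}}},"grip_force":{"type":"number"}},"required":["rows"]}

```bash
ls; mkdir -p pics
cat > h.py <<'E'
from bench import r, imaging
import numpy as np, cv2
from scipy.spatial.transform import Rotation as R
def cam(n):
    c=imaging.camera_info(n); K=np.array(c["camera_matrix"]); p=np.array(c["xyz"]); a=np.array(c["attitude"])
    M=R.from_rotvec(a).as_matrix() if a.size==3 else (a if a.shape==(3,3) else R.from_quat(a).as_matrix())
    return K,p,M
def ray(c,px):
    K,p,M=c; d=M@np.linalg.solve(K,[px[0],px[1],1]); return p,d
def onz(c,px,z):
    p,d=ray(c,px); return p+d*(z-p[2])/d[2]
def proj(c,X):
    K,p,M=c; v=K@(M.T@(np.asarray(X)-p)); return v[:2]/v[2]
E
python3 - <<'E'
from h import *
print(r.get_obs())
for n in ["scene","top","wrist"]:
    print(n,imaging.camera_info(n))
    im=imaging.grab_frame(n); cv2.imwrite(f"pics/{n}0.png",im)
for n in ["scene","top"]:
    for q in ["cabinet","door","door_pivot","knob","slot_mid","hole_middle","pin_mark"]:
        try: print(n,q,[(np.round(d["position"],1),round(d["conf"],2)) for d in imaging.tip_of(n,q)][:2])
        except Exception as e: print(n,q,e)
E
```

```text
pics
{'clock': 0.0, 'joints': array([ 1.0978802 ,  0.47782844,  0.02232572,  1.55646371, -0.01148074,
        1.10924596, -0.08312759]), 'qvel': array([-1.52205618e-03,  3.76167432e-04, -1.60747014e-03,  7.57258814e-05,
        8.09451238e-04, -8.78008567e-04,  1.14673491e-03]), 'tau': array([-1.00034072e-06, -5.96456122e+01,  1.60791814e+00, -2.81199878e+01,
        1.24719847e-02,  9.38360958e-03,  2.42095304e-06]), 'tcp_pos': array([ 0.24060615, -0.6300368 ,  0.23030124]), 'orientation': array([-3.08774278e+00, -5.69583999e-01,  7.42353214e-04]), 'contact_force': array([ 1.14324962, -0.35672811,  0.09444084]), 'moment': array([0.00181604, 0.06308235, 0.00960096]), 'grip_width': 0.08573415196116946}
scene {'camera_matrix': array([[383.19088138,   0.        , 319.87707326],
       [  0.        , 383.19088138, 203.78451485],
       [  0.        ,   0.        ,   1.        ]]), 'xyz': array([ 1.31340896, -0.03231996,  0.9701531 ]), 'attitude': array([-1.7432241 , -1.88705218,  0.69633105])}
top {'camera_matrix': array([[457.67219767,   0.        , 318.86202714],
       [  0.        , 
[... 642 characters left out ...]
mid, stay, tip_box, tube_rack
scene door_pivot [(array([292.3, 153.1]), 0.59)]
scene knob [(array([351.7, 181.3]), 0.92)]
scene slot_mid [(array([321.6, 170.3]), 0.89)]
scene hole_middle [(array([331.4, 180.7]), 0.79)]
scene pin_mark [(array([318.4, 169.9]), 0.83), (array([334. , 181.7]), 0.34)]
top cabinet []
top door it knows: cabinet, door_pivot, hole_middle, knob, pin_mark, reagent_bottle, reagent_jar, slot_mid, stay, tip_box, tube_rack
top door_pivot [(array([350.9, 244.4]), 0.62)]
top knob [(array([289.7, 204.3]), 0.71), (array([322.7, 225.4]), 0.64)]
top slot_mid [(array([320.3, 224. ]), 0.9)]
top hole_middle [(array([305.4, 212.6]), 0.77)]
top pin_mark [(array([322.7, 225.6]), 0.68)]
```

View pics/scene0.png

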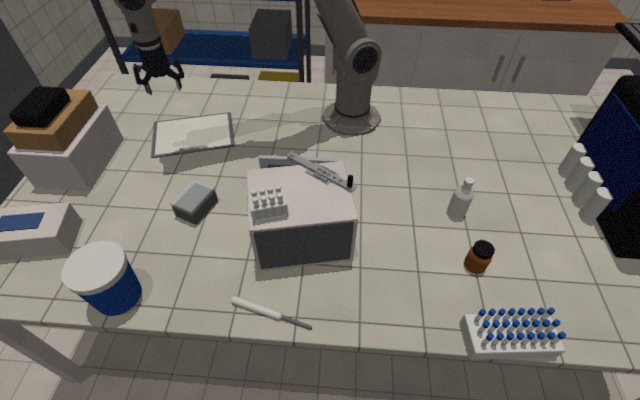

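View pics/top0.png

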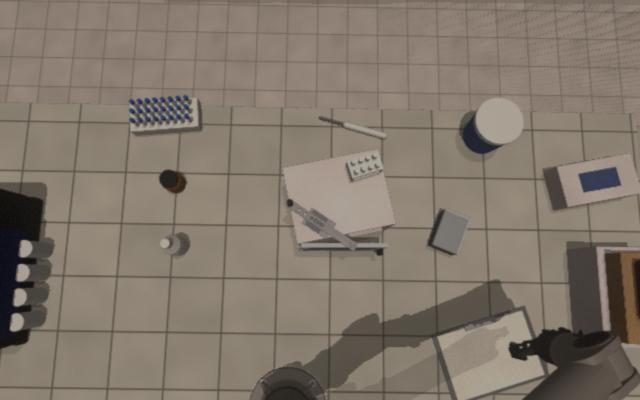

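Run:
```python
from h import *
for n in ["top","scene"]:
    im=cv2.imread(f"pics/{n}0.png"); 
    c=im[160:280,240:400] if n=="top" else im[110:230,240:400]
    cv2.imwrite(f"pics/{n}0z.png",cv2.resize(c,None,fx=5,fy=5,interpolation=cv2.INTER_CUBIC))
T=cam("top");S=cam("scene")
print(T,S)
for n,a,b,z in [("pivot",(350.9,244.4),(292.3,153.1),.206),("knob",(289.7,204.3),(351.7,181.3),.231),("slot",(320.3,224),(321.6,170.3),.206),("hole",(305.4,212.6),(331.4,180.7),.206),("pin",(322.7,225.6),(318.4,169.9),.206)]:
    print(n,onz(T,a,z),onz(S,b,z))
```

```text
(array([[457.67219767,   0.        , 318.86202714],
       [  0.        , 457.67219767, 198.73793257],
       [  0.        ,   0.        ,   1.        ]]), array([ 0.40177045, -0.07592105,  1.46753472]), array([[ 0.01599325, -0.98682127,  0.16102173],
       [-0.99981438, -0.01751403, -0.00802957],
       [ 0.01074389, -0.16086343, -0.9869182 ]])) (array([[383.19088138,   0.        , 319.87707326],
       [  0.        , 383.19088138, 203.78451485],
       [  0.        ,   0.        ,   1.        ]]), array([ 1.31340896, -0.03231996,  0.9701531 ]), array([[-0.07763542,  0.75541298, -0.65063351],
       [ 0.99697381,  0.06143867, -0.04762883],
       [ 0.00399462, -0.65236226, -0.75789678]]))
pivot [ 0.48193481 -0.17632613  0.206     ] [ 0.46615509 -0.17733175  0.206     ]
knob [ 0.58672111 -0.00661428  0.231     ] [5.92629717e-01 1.13794235e-04 2.31000000e-01]
slot [ 0.53682541 -0.09129823  0.206     ] [ 0.53168052 -0.08521512  0.206     ]
hole [ 0.56791691 -0.04941052  0.206     ] [ 0.57052752 -0.05502736  0.206     ]
pin [ 0.53249458 -0.09800689  0.206     ] [ 0.53080449 -0.09441979  0.206     ]
```

View pics/top0z.png

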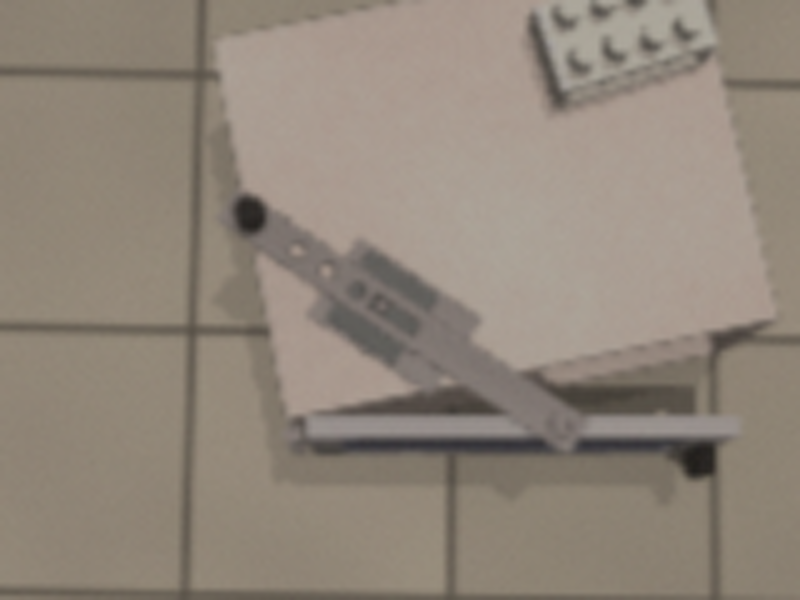

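View pics/scene0z.png

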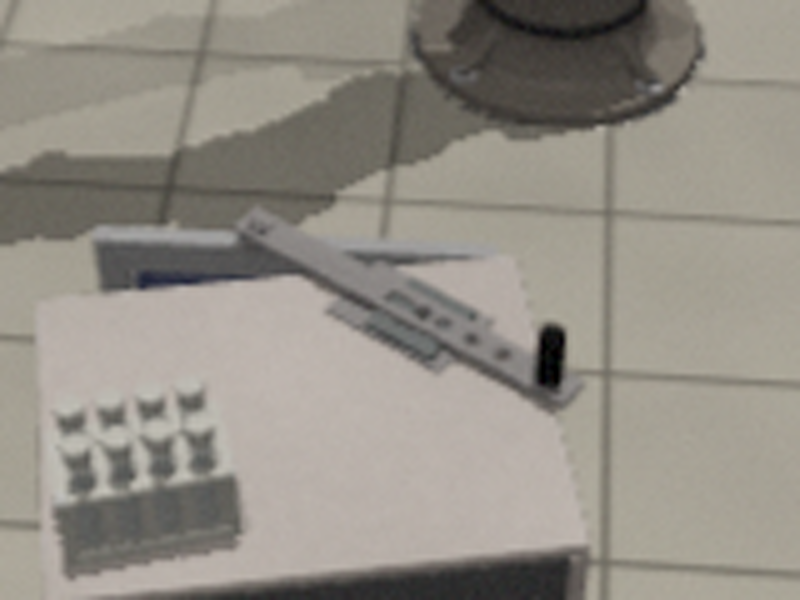

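```bash
cat > fit.py <<'E'
from h import *
from scipy.optimize import least_squares
T=cam("top");S=cam("scene")
u=np.array([.7071,.7071])
piv0=np.array([-.116-.14*np.sin(.2),.13-.14*np.cos(.2)])
def loc(s,z): p=piv0+u*s; return [p[0],p[1],z]
z5=lambda x,y,ox,oy:((x+.5)/5-.5+ox,(y+.5)/5-.5+oy)
obs=[(T,z5(218,40,240,160),[.11,.14,.2]),(T,z5(288,418,240,160),[-.11,.14,.2]),(T,z5(775,318,240,160),[-.11,-.14,.2]),
(S,z5(586,546,240,110),[.11,.14,.2]),(S,z5(36,300,240,110),[-.11,-.14,.2]),
(T,z5(298,250,240,160),loc(.174,.208)),(T,z5(327,270,240,160),loc(.154,.208)),(T,z5(357,290,240,160),loc(.134,.208)),
(S,z5(503,354,240,110),loc(.174,.208)),(S,z5(472,338,240,110),loc(.154,.208)),(S,z5(443,322,240,110),loc(.134,.208)),
(T,(350.9,244.4),loc(0,.206)),(T,z5(250,213,240,160),loc(.205,.240)),(S,z5(552,355,240,110),loc(.205,.230))]
def W(c,l):
    x,y,a=c[:3]; return np.array([x+np.cos(a)*l[0]-np.sin(a)*l[1],y+np.sin(a)*l[0]+np.cos(a)*l[1],l[2]])
def res(c): return np.concatenate([proj(cm,W(c,l))-px for cm,px,l in obs])
if __name__=="__main__":
    s=least_squares(res,[.55,-.08,.2],loss="soft_l1")
    print(s.x); print(res(s.x).reshape(-1,2).round(1))
    c=s.x
    print("knob",W(c,loc(.205,.231)),"bar yaw",c[2]+np.pi/4)
    for d in (.0996,.1096,.1196): print(d,(np.array(proj(T,W(c,loc(d,.216))))-[240,160])*5,(np.array(proj(S,W(c,loc(d,.216))))-[240,110])*5)
E
python3 fit.py
```

```text
[ 0.61911995 -0.14050991  0.21328878]
[[-1.2 -0.3]
 [-0.5  0.4]
 [ 0.8  0.7]
 [ 0.7  0.6]
 [-0.4  0.2]
 [-0.1  0.5]
 [ 0.   0.5]
 [ 0.   0.5]
 [-0.4  1.3]
 [-0.1  1.3]
 [-0.1  1.4]
 [ 0.6  0.7]
 [-0.4  0. ]
 [-0.5  0.4]]
knob [ 0.5910784  -0.00564336  0.231     ] bar yaw 0.9986869395447842
0.0996 [407.06292946 323.25119672] [391.84770383 290.74185243]
0.1096 [391.91430806 313.17721197] [405.97487006 298.28254624]
0.1196 [376.78505305 303.11610606] [420.20526208 305.87833914]
```

```bash
cat >> h.py <<'E'
def pose():
    o=r.get_obs(); return o, np.array(o["tcp_pos"]), R.from_rotvec(o["orientation"])
def down(yaw):  # tool x along world heading yaw, z down
    x=np.array([np.cos(yaw),np.sin(yaw),0]);z=np.array([0,0,-1.]);return R.from_matrix(np.stack([x,np.cross(z,x),z],1))
def delta(p,Rt):
    o,p0,R0=pose()
    print("xyz cm",(R0.inv().apply(np.asarray(p)-p0)*100).round(2),"rot deg",np.degrees((R0.inv()*Rt).as_rotvec()).round(2))
E
python3 - <<'E'
from h import *
o,p,Q=pose(); M=Q.as_matrix(); print(M.round(3)); x=M[:,0]; print("yaw tool x",np.arctan2(x[1],x[0]))
K,cp,CM=cam("wrist"); print("cam in tool",Q.inv().apply(cp-p), (M.T@CM).round(3))
by=.9987
for y in (by,by+np.pi,by-np.pi):
  delta([.591,-.006,.30],down(y))
E
```

```text
[[ 0.934  0.357  0.   ]
 [ 0.357 -0.934 -0.   ]
 [ 0.     0.    -1.   ]]
yaw tool x 0.3647812073686641
cam in tool [ 7.99576127e-02 -6.06344497e-05 -1.42058770e-01] [[-0.    -0.95  -0.312]
 [ 1.    -0.     0.   ]
 [-0.001 -0.312  0.95 ]]
xyz cm [ 55.   -45.86  -6.87] rot deg [  0.    -0.   -36.32]
xyz cm [ 55.   -45.86  -6.87] rot deg [ -0.    -0.   143.68]
xyz cm [ 55.   -45.86  -6.87] rot deg [ -0.    -0.   143.68]
```

View pics/wrist0.png

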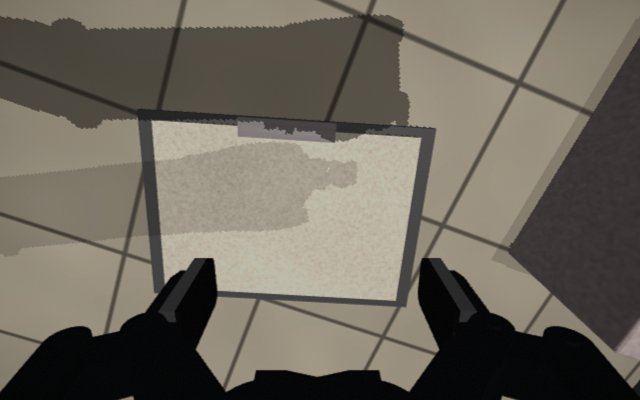

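Run:
```python
from h import *
o,p,Q=pose(); P=np.array([.60,.0,.34]); n=7; st=-216.3/n
v=Q.inv().apply(P-p)*100/n
for k in range(n):
    print(k,(R.from_euler('z',st*k,degrees=True).inv().apply(v)).round(2),round(st,1))
```

```text
0 [ 8.01 -6.59 -1.55] -30.9
1 [10.25 -1.54 -1.55] -30.9
2 [ 9.59  3.94 -1.55] -30.9
3 [ 6.2   8.31 -1.55] -30.9
4 [ 1.05 10.31 -1.55] -30.9
5 [-4.39  9.39 -1.55] -30.9
6 [-8.59  5.8  -1.55] -30.9
```

Call:
jog_arm(rows=[{"xyz": [1.6,-1.3,-0.3],"delta_rot": [0,0,-6],"fingers": 0},{"xyz": [3.2,-2.6,-0.6],"delta_rot": [0,0,-12],"fingers": 0},{"xyz": [4.8,-3.9,-0.9],"delta_rot": [0,0,-18],"fingers": 0},{"xyz": [6.4,-5.2,-1.2],"delta_rot": [0,0,-24],"fingers": 0},{"xyz": [8,-6.5,-1.5],"delta_rot": [0,0,-31],"fingers": 0}], grip_force=30)

```text
clock: 1.17
tcp_pos: [0.2928, -0.5405, 0.2465]
orientation: [2.821, 1.382, -0.0]
contact_force: [0.1, -0.2, 0.6]
grip_width: 0.0853
```

Run:
```python
from h import *
o,p,Q=pose(); print(o["joints"],p)
P=np.array([.60,.0,.34]);n=6; st=-185/n
v=Q.inv().apply(P-p)*100/n
for k in range(n):
    print(k,(R.from_euler('z',st*k,degrees=True).inv().apply(v)).round(2),round(st,1))
delta(P,down(.9987+np.pi))
```

```text
[ 1.06535278  0.3688821  -0.12066448  1.6831906   0.04905891  1.09224357
  0.2702052 ] [ 0.2927782  -0.54048408  0.24654636]
0 [10.26 -1.48 -1.56] -30.8
1 [ 9.56  3.99 -1.56] -30.8
2 [ 6.17  8.33 -1.56] -30.8
3 [ 1.03 10.31 -1.56] -30.8
4 [-4.4   9.38 -1.56] -30.8
5 [-8.59  5.8  -1.56] -30.8
xyz cm [61.53 -8.86 -9.36] rot deg [ 2.0000e-02 -1.0000e-02  1.7497e+02]
```

Call:
jog_arm(rows=[{"xyz": [2,-0.3,-0.3],"delta_rot": [0,0,-6],"fingers": 0},{"xyz": [4,-0.6,-0.6],"delta_rot": [0,0,-12],"fingers": 0},{"xyz": [6,-0.9,-0.9],"delta_rot": [0,0,-18],"fingers": 0},{"xyz": [8,-1.2,-1.2],"delta_rot": [0,0,-24],"fingers": 0},{"xyz": [10.3,-1.5,-1.6],"delta_rot": [0,0,-31],"fingers": 0}])

```text
clock: 1.58
tcp_pos: [0.3439, -0.4495, 0.2627]
orientation: [2.345, 2.09, -0.001]
contact_force: [0.5, -1.0, 0.2]
grip_width: 0.0851
```

Call:
jog_arm(rows=[{"xyz": [1.9,0.8,-0.3],"delta_rot": [0,0,-6],"fingers": 0},{"xyz": [3.8,1.6,-0.6],"delta_rot": [0,0,-12],"fingers": 0},{"xyz": [5.7,2.4,-0.9],"delta_rot": [0,0,-18],"fingers": 0},{"xyz": [7.6,3.2,-1.2],"delta_rot": [0,0,-24],"fingers": 0},{"xyz": [9.6,4,-1.6],"delta_rot": [0,0,-31],"fingers": 0}])

```text
clock: 2.0
tcp_pos: [0.3948, -0.3579, 0.2788]
orientation: [1.695, 2.645, -0.002]
contact_force: [-0.0, -0.1, -1.0]
grip_width: 0.0853
```

Call:
jog_arm(rows=[{"xyz": [1.2,1.7,-0.3],"delta_rot": [0,0,-6],"fingers": 0},{"xyz": [2.4,3.3,-0.6],"delta_rot": [0,0,-12],"fingers": 0},{"xyz": [3.7,5,-0.9],"delta_rot": [0,0,-18],"fingers": 0},{"xyz": [4.9,6.6,-1.2],"delta_rot": [0,0,-24],"fingers": 0},{"xyz": [6.2,8.3,-1.6],"delta_rot": [0,0,-31],"fingers": 0}])

```text
clock: 2.42
tcp_pos: [0.4445, -0.2662, 0.2949]
orientation: [-0.919, -3.004, 0.002]
contact_force: [-0.2, -0.4, -0.3]
grip_width: 0.0852
```

Run:
```python
from h import *
o,p,Q=pose(); print(o["joints"],p)
P=np.array([.60,.0,.34])
delta(P,down(.9987+np.pi))
rt=(Q.inv()*down(.9987+np.pi)).as_rotvec(degrees=True)[2]
n=3; st=rt/n
v=Q.inv().apply(P-p)*100/n
for k in range(n):
    print(k,(R.from_euler('z',st*k,degrees=True).inv().apply(v)).round(2),round(st,1))
```

```text
[ 0.89302923  0.20334637 -0.54471732  1.81842488  0.11632122  1.15113322
  1.28664633] [ 0.44454093 -0.26620462  0.29485423]
xyz cm [ 2.02 30.76 -4.56] rot deg [-7.000e-02 -5.000e-02 -9.126e+01]
0 [ 0.67 10.25 -1.52] -30.4
1 [-4.61  9.18 -1.52] -30.4
2 [-8.62  5.58 -1.52] -30.4
```

Call:
jog_arm(rows=[{"xyz": [0.1,2,-0.3],"delta_rot": [0,0,-6],"fingers": 0},{"xyz": [0.2,4,-0.6],"delta_rot": [0,0,-12],"fingers": 0},{"xyz": [0.3,6,-0.9],"delta_rot": [0,0,-18],"fingers": 0},{"xyz": [0.5,8,-1.2],"delta_rot": [0,0,-24],"fingers": 0},{"xyz": [0.7,10.2,-1.5],"delta_rot": [0,0,-30.4],"fingers": 0}])

```text
clock: 2.83
tcp_pos: [0.496, -0.1773, 0.3101]
orientation: [-0.093, -3.14, 0.003]
contact_force: [-0.7, 0.3, 0.5]
grip_width: 0.0857
```

Call:
jog_arm(rows=[{"xyz": [-0.9,1.8,-0.3],"delta_rot": [0,0,-6],"fingers": 0},{"xyz": [-1.8,3.6,-0.6],"delta_rot": [0,0,-12],"fingers": 0},{"xyz": [-2.7,5.4,-0.9],"delta_rot": [0,0,-18],"fingers": 0},{"xyz": [-3.6,7.2,-1.2],"delta_rot": [0,0,-24],"fingers": 0},{"xyz": [-4.6,9.2,-1.5],"delta_rot": [0,0,-30.4],"fingers": 0}])

```text
clock: 3.25
tcp_pos: [0.5476, -0.0879, 0.3252]
orientation: [0.74, -3.052, 0.004]
contact_force: [0.4, -0.2, -0.7]
grip_width: 0.0852
```

Call:
jog_arm(rows=[{"xyz": [-1.7,1.1,-0.3],"delta_rot": [0,0,-6],"fingers": 0},{"xyz": [-3.4,2.2,-0.6],"delta_rot": [0,0,-12],"fingers": 0},{"xyz": [-5.2,3.3,-0.9],"delta_rot": [0,0,-18],"fingers": 0},{"xyz": [-6.9,4.4,-1.2],"delta_rot": [0,0,-24],"fingers": 0},{"xyz": [-8.6,5.6,-1.5],"delta_rot": [0,0,-30.4],"fingers": 0}])

```text
clock: 3.67
tcp_pos: [0.599, 0.0017, 0.3401]
orientation: [1.52, -2.748, 0.004]
contact_force: [0.1, 0.1, 0.2]
grip_width: 0.0855
```

Run:
```python
from h import *
o,p,Q=pose(); print(o["joints"],p)
C=cam("wrist"); im=imaging.grab_frame("wrist"); cv2.imwrite("pics/w1.png",im); np.savez("w1.npz",K=C[0],p=C[1],M=C[2])
for q in ["door_pivot","knob","slot_mid","hole_middle","pin_mark"]:
    for d in imaging.tip_of("wrist",q)[:2]: print(q,np.round(d["position"],1),round(d["conf"],2),onz(C,d["position"],.231 if q=="knob" else .206).round(4))
```

```text
[ 0.56600069  0.40321872 -0.91123679  1.55914622  0.32694958  1.34005242
  2.19911012] [0.59900003 0.00173298 0.34013721]
knob [323.3 175.6] 0.68 [ 0.5898 -0.0046  0.231 ]
slot_mid [325.8  40.4] 0.56 [ 0.538  -0.0839  0.206 ]
hole_middle [327.1 104.8] 0.82 [ 0.5611 -0.0447  0.206 ]
pin_mark [325.7  18.9] 0.62 [ 0.5307 -0.096   0.206 ]
```

View pics/w1.png

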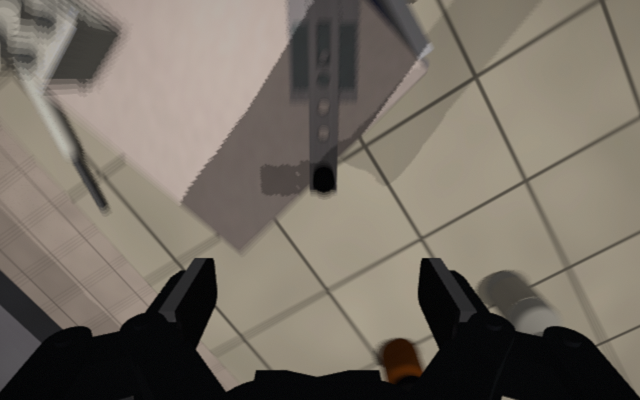

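Call:
jog_arm(rows=[{"xyz": [2,0.5,0],"delta_rot": [0,0,0],"fingers": 0},{"xyz": [4,0.5,0],"delta_rot": [0,0,0],"fingers": 0},{"xyz": [6,0.5,0],"delta_rot": [0,0,0],"fingers": 0},{"xyz": [6,0.5,0],"delta_rot": [0,0,0],"fingers": 0},{"xyz": [6,0.5,0],"delta_rot": [0,0,0],"fingers": 0}])

```text
clock: 4.38
tcp_pos: [0.5611, -0.0504, 0.3398]
orientation: [1.502, -2.756, 0.006]
contact_force: [-0.7, 1.2, -0.5]
grip_width: 0.0857
```

Run:
```python
from h import *
o,p,Q=pose(); print(o["joints"],p)
C=cam("wrist"); im=imaging.grab_frame("wrist"); cv2.imwrite("pics/w2.png",im); np.savez("w2.npz",K=C[0],p=C[1],M=C[2])
cv2.imwrite("pics/w2z.png",cv2.resize(im[0:200,240:440],None,fx=3,fy=3,interpolation=cv2.INTER_CUBIC))
for q in ["door_pivot","knob","slot_mid","hole_middle","pin_mark"]:
    for d in imaging.tip_of("wrist",q)[:2]: print(q,np.round(d["position"],1),round(d["conf"],2),onz(C,d["position"],.231 if q=="knob" else .206).round(4))
```

```text
[ 0.70120033  0.33244694 -0.91865121  1.6399392   0.27693817  1.30699165
  2.30421406] [ 0.56112439 -0.05043911  0.33983435]
door_pivot [320.2 183.5] 0.54 [ 0.5608 -0.0467  0.206 ]
knob [317.1 253.4] 0.94 [ 0.5903 -0.0056  0.231 ]
knob [ 65. 103.] 0.57 [ 0.6746 -0.1984  0.231 ]
slot_mid [319.6 128.8] 0.68 [ 0.5372 -0.0845  0.206 ]
slot_mid [317.4 110.6] 0.67 [ 0.5311 -0.0971  0.206 ]
hole_middle [321.9 184.5] 0.74 [ 0.5601 -0.0452  0.206 ]
pin_mark [319.5 111.8] 0.81 [ 0.5302 -0.0954  0.206 ]
```

View pics/w2z.png

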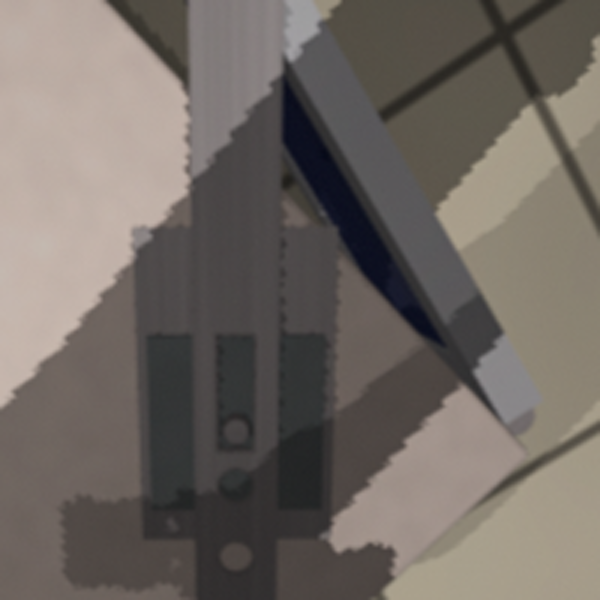

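```bash
cat > t.py <<'E'
from h import *
d=np.load("w2.npz"); C=(d["K"],d["p"],d["M"])
f=lambda x,y,z: onz(C,(240+x/3,y/3),z)
h154=f(235,556,.209);h134=f(235,483,.209);s95=f(235,335,.208);s124=f(236,450,.209);pin=f(236,431,.216)
u=(h134-h154)[:2]; print(np.linalg.norm(u)); u=-u/np.linalg.norm(u); print("dir",np.arctan2(u[1],u[0]))
for n,q in zip("154 134 95 124 pin".split(),[h154,h134,s95,s124,pin]): print(n,q[:2].round(4), 134+1000*((q-h134)[:2]@u))
E
python3 t.py
```

```text
0.02020005635900926
dir 0.9987888063778251
154 [ 0.5625 -0.047 ] 154.20005635900927
134 [ 0.5515 -0.064 ] 134.0
95 [ 0.5308 -0.0962] 95.71976329209734
124 [ 0.5465 -0.0713] 125.15425588192834
pin [ 0.5431 -0.0766] 118.87989149420345
```

Run:
```python
from h import *
delta([.5905,-.005,.217],down(.9987+np.pi))
```

```text
xyz cm [-5.12 -0.14 12.27] rot deg [-0.06 -0.17  0.32]
```

Call:
jog_arm(rows=[{"xyz": [-2.5,-0.1,1],"delta_rot": [0,0,0.3],"fingers": 0},{"xyz": [-5.1,-0.14,3],"delta_rot": [0,-0.2,0.3],"fingers": 0},{"xyz": [-5.1,-0.14,5.5],"delta_rot": [0,-0.2,0.3],"fingers": 0},{"xyz": [-5.1,-0.14,7],"delta_rot": [0,-0.2,0.3],"fingers": 0},{"xyz": [-5.1,-0.14,7],"delta_rot": [0,-0.2,0.3],"fingers": 0}])

```text
clock: 5.1
tcp_pos: [0.5887, -0.0046, 0.266]
orientation: [1.505, -2.753, -0.004]
contact_force: [0.1, -0.8, -0.5]
grip_width: 0.0854
```

Run:
```python
from h import *
C=cam("wrist"); im=imaging.grab_frame("wrist"); cv2.imwrite("pics/w3.png",im)
print(pose()[1])
for q in ["knob","hole_middle"]:
    for d in imaging.tip_of("wrist",q)[:2]: print(q,np.round(d["position"],1),round(d["conf"],2),onz(C,d["position"],.231 if q=="knob" else .206).round(4))
delta([.5905,-.005,.217],down(.9987+np.pi))
```

```text
[ 0.58963253 -0.00476155  0.26813579]
hole_middle [317.7 135.3] 0.73 [ 0.5624 -0.0445  0.206 ]
xyz cm [0.06 0.04 5.36] rot deg [-0.1   0.08  0.03]
```

View pics/w3.png

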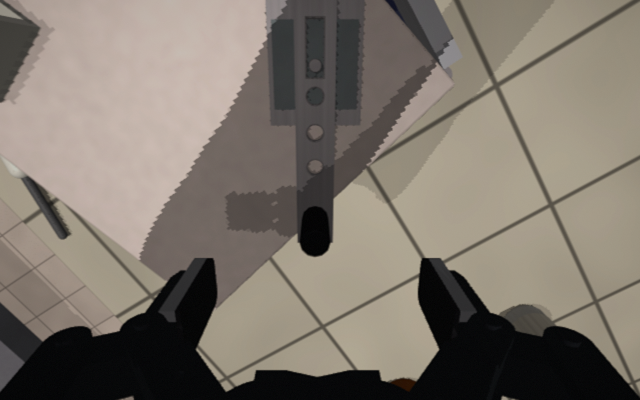

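Call:
jog_arm(rows=[{"xyz": [0.06,0,1.3],"delta_rot": [0,0,0],"fingers": 0},{"xyz": [0.06,0,2.6],"delta_rot": [0,0,0],"fingers": 0},{"xyz": [0.06,0,3.8],"delta_rot": [0,0,0],"fingers": 0},{"xyz": [0.06,0,4.8],"delta_rot": [0,0,0],"fingers": 0.3},{"xyz": [0.06,0,5.2],"delta_rot": [0,0,0],"fingers": 0.5}])

```text
clock: 5.67
tcp_pos: [0.5897, -0.0057, 0.2163]
orientation: [1.504, -2.757, -0.001]
contact_force: [-1.0, 0.7, 0.5]
grip_width: 0.064
```

Run:
```python
from h import *
C=cam("wrist"); im=imaging.grab_frame("wrist"); cv2.imwrite("pics/w4.png",im)
o,p,Q=pose(); print(p,o["contact_force"],o["grip_width"])
k=onz(C,(0,0),.246); print("knobtop proj expected",proj(C,[.5905,-.005,.246]))
delta([.5905,-.005,.217],down(.9987+np.pi))
```

```text
[ 0.58965118 -0.00563354  0.21627664] [-0.22882374 -0.29809566 -0.09973171] 0.05675471626649861
knobtop proj expected [316.09475198 303.67757448]
xyz cm [-0.1  -0.04 -0.07] rot deg [ 0.05 -0.02  0.02]
```

View pics/w4.png

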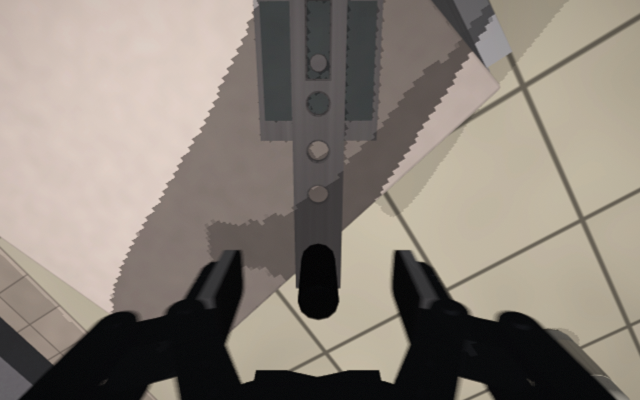

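Call:
jog_arm(rows=[{"xyz": [-0.05,0,0],"delta_rot": [0,0,0],"fingers": 0.7},{"xyz": [-0.05,0,0],"delta_rot": [0,0,0],"fingers": 0.85},{"xyz": [-0.05,0,0],"delta_rot": [0,0,0],"fingers": 1},{"xyz": [-0.05,0,0],"delta_rot": [0,0,0],"fingers": 1},{"xyz": [-0.05,0,0],"delta_rot": [0,0,0],"fingers": 1}], grip_force=30)

```text
clock: 6.13
tcp_pos: [0.5902, -0.0051, 0.2167]
orientation: [-1.505, 2.758, 0.001]
contact_force: [0.5, 0.6, -0.2]
grip_width: 0.015
```

Call:
jog_arm(rows=[{"xyz": [0,0,0],"delta_rot": [0,0,0],"fingers": 1},{"xyz": [0,0,0],"delta_rot": [0,0,0],"fingers": 1},{"xyz": [0,0,0],"delta_rot": [0,0,0],"fingers": 1},{"xyz": [0,0,0],"delta_rot": [0,0,0],"fingers": 1},{"xyz": [0,0,0],"delta_rot": [0,0,0],"fingers": 1}])

```text
clock: 6.55
tcp_pos: [0.5903, -0.005, 0.2168]
orientation: [-1.505, 2.758, 0.0]
contact_force: [0.4, 0.6, -0.8]
grip_width: 0.0149
```

Run:
```python
from h import *
C=cam("wrist"); im=imaging.grab_frame("wrist"); cv2.imwrite("pics/w5.png",im)
np.savez("w5.npz",K=C[0],p=C[1],M=C[2])
cv2.imwrite("pics/w5z.png",cv2.resize(im[0:210,220:420],None,fx=3.8,fy=2.8,interpolation=cv2.INTER_CUBIC))
o,p,Q=pose(); print(p,Q.as_rotvec(),o["contact_force"],o["moment"],o["grip_width"])
```

```text
[ 0.590276   -0.00508809  0.21682009] [-1.50481721e+00  2.75753655e+00  3.86829909e-04] [-0.18642689 -0.0710807  -0.65248307] [ 0.0221729   0.02718523 -0.05546682] 0.015175621246110677
```

View pics/w5.png

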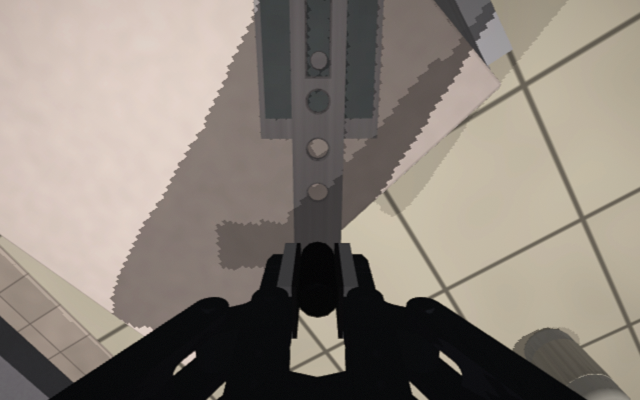

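```bash
cat > t2.py <<'E'
from h import *
d=np.load("w5.npz"); C=(d["K"],d["p"],d["M"])
im=cv2.imread("pics/w5.png"); 
cv2.imwrite("pics/w5y.png",cv2.resize(im[20:210,270:370],None,fx=4,fy=3,interpolation=cv2.INTER_CUBIC))
p=np.array([.59028,-.00509]);u=np.array([np.cos(.9987),np.sin(.9987)])
for n,px,z in [("174",(317,192),.209),("154",(317.5,148.5),.209),("134",(318,101),.209),("pin",(319,60),.216)]:
    q=onz(C,px,z); v=q[:2]-p; print(n,q.round(4),"along from tcp",-1000*v@u,"perp",1000*(u[0]*v[1]-u[1]*v[0]))
E
python3 t2.py
```

```text
174 [ 0.5736 -0.0309  0.209 ] along from tcp 30.70499670320369 perp 0.04777641076691118
154 [ 0.5627 -0.0474  0.209 ] along from tcp 50.458537215020606 perp 0.261851888811053
134 [ 0.5518 -0.064   0.209 ] along from tcp 70.3368866408109 perp 0.45826973176036484
pin [ 0.5431 -0.0769  0.216 ] along from tcp 85.95295798501917 perp 0.8094108760558285
```

View pics/w5y.png

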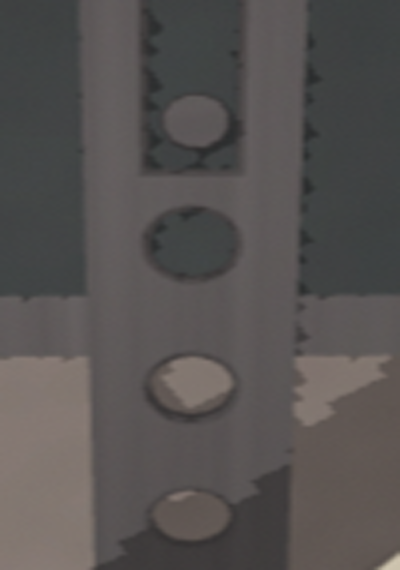

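```bash
cat > plan.py <<'E'
from h import *
from scipy.optimize import brentq
YAW=.2133
p0=np.array([.59028,-.00509,.21682]); R0=R.from_rotvec([-1.50481721,2.75753655,3.868e-04])
u0=np.array([np.cos(.9987),np.sin(.9987)])
K0=p0[:2]-u0*.0005; PIV0=K0-.205*u0
c,s=np.cos(YAW),np.sin(YAW); RW=np.array([[c,-s],[s,c]])
lp=lambda q:np.array([-.116-.14*np.sin(q),.13-.14*np.cos(q)])
ORG=PIV0-RW@lp(.2)
def w2(l): return ORG+RW@np.asarray(l)
DP=.1188
PIN=PIV0+u0*DP
def B(piv,yaw,pitch):  # pitch>0 knob up
    return R.from_euler('ZY',[yaw,-pitch]), np.array([piv[0],piv[1],.206])
RB0,PB0=B(PIV0,.9987,0)
Rrel=RB0.inv()*R0; prel=RB0.inv().apply(p0-PB0)
def tool(piv,yaw,pitch):
    Rb,pb=B(piv,yaw,pitch); return Rb*Rrel, pb+Rb.apply(prel)
def at_pin(q): # bar through pin
    piv=w2(lp(q)); v=PIN-piv; return piv,np.arctan2(v[1],v[0]),np.linalg.norm(v)
QF=brentq(lambda q:at_pin(q)[2]-.154,.2,1.2)
def go(q,pitch,dyaw=0):
    piv,y,d=at_pin(q); Rt,pt=tool(piv,y+dyaw,pitch); return pt,Rt
def rows(q0,q1,pa,pb,n=5):
    o,p,Q=pose()
    for k in range(1,n+1):
        f=k/n; pt,Rt=go(q0+(q1-q0)*f,pa+(pb-pa)*f)
        print("xyz",(Q.inv().apply(pt-p)*100).round(2),"rot",(Q.inv()*Rt).as_rotvec(degrees=True).round(1))
E
python3 - <<'E'
from plan import *
print(ORG,PIN,QF,at_pin(QF),go(QF,0)[0])
rows(.2,.2,0,.12)
E
```

```text
[ 0.61805161 -0.14037847] [ 0.54334099 -0.07798458] 0.6716022890750688 (array([ 0.41522155, -0.16343287]), np.float64(0.5881935253779681), np.float64(0.154)) [ 0.58618612 -0.04940933  0.21682   ]
xyz [ 0.03 -0.   -0.49] rot [ 0.  -1.4 -0. ]
xyz [ 0.08 -0.   -0.98] rot [ 0.  -2.8 -0. ]
xyz [ 0.13 -0.   -1.48] rot [ 0.  -4.1 -0. ]
xyz [ 0.2  -0.   -1.96] rot [ 0.  -5.5 -0. ]
xyz [ 0.28 -0.   -2.45] rot [ 0.  -6.9 -0. ]
```

Lift.

Call:
jog_arm(rows=[{"xyz": [0.03,0,-0.5],"delta_rot": [0,-1.4,0],"fingers": 1},{"xyz": [0.08,0,-1.0],"delta_rot": [0,-2.8,0],"fingers": 1},{"xyz": [0.13,0,-1.5],"delta_rot": [0,-4.1,0],"fingers": 1},{"xyz": [0.2,0,-2.0],"delta_rot": [0,-5.5,0],"fingers": 1},{"xyz": [0.3,0,-2.45],"delta_rot": [0,-6.9,0],"fingers": 1}])

```text
clock: 7.02
tcp_pos: [0.589, -0.0076, 0.2424]
orientation: [-1.451, 2.661, 0.089]
contact_force: [0.9, 1.1, -0.9]
grip_width: 0.0151
```

Run:
```python
from plan import *
o,p,Q=pose(); print(p,o["contact_force"],o["grip_width"])
cv2.imwrite("pics/w6.png",imaging.grab_frame("wrist"))
cv2.imwrite("pics/s6.png",cv2.resize(imaging.grab_frame("scene")[100:230,240:400],None,fx=4,fy=4))
pt,Rt=go(.2,.12); print(pt-p)
rows(.2,.44,.12,.12,10)
```

```text
[ 0.58896777 -0.00760863  0.24238707] [ 0.94539385  1.14993498 -0.90452241] 0.015067646462196178
[-0.00018912  0.00018709 -0.00104402]
xyz [ 0.09 -0.1   0.1 ] rot [0.1 0.1 1.2]
xyz [ 0.28 -0.28  0.08] rot [0.2 0.1 2.5]
xyz [ 0.48 -0.45  0.06] rot [0.4 0.1 3.8]
xyz [ 0.67 -0.61  0.03] rot [0.5 0.1 5.1]
xyz [ 0.87 -0.76  0.01] rot [0.7 0.1 6.3]
xyz [ 1.07 -0.9  -0.02] rot [0.8 0.1 7.6]
xyz [ 1.27 -1.02 -0.04] rot [1.  0.1 8.8]
xyz [ 1.48 -1.14 -0.07] rot [ 1.1  0.1 10. ]
xyz [ 1.68 -1.25 -0.09] rot [ 1.3  0.1 11.2]
xyz [ 1.88 -1.35 -0.12] rot [ 1.4  0.1 12.4]
```

View pics/w6.png

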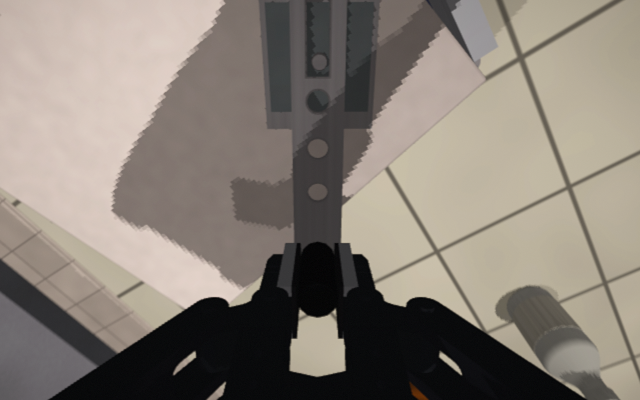

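View pics/s6.png

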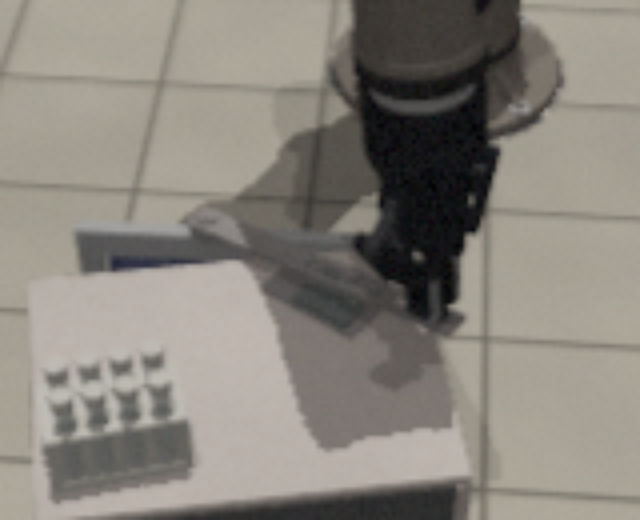

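Call:
jog_arm(rows=[{"xyz": [0.28,-0.28,0.0],"delta_rot": [0.2,0,2.5],"fingers": 1},{"xyz": [0.67,-0.61,0],"delta_rot": [0.5,0,5.1],"fingers": 1},{"xyz": [1.07,-0.9,0],"delta_rot": [0.8,0,7.6],"fingers": 1},{"xyz": [1.48,-1.14,-0.05],"delta_rot": [1.1,0,10.0],"fingers": 1},{"xyz": [1.88,-1.35,-0.1],"delta_rot": [1.4,0,12.4],"fingers": 1}])

```text
clock: 7.53
tcp_pos: [0.5904, -0.032, 0.2415]
orientation: [-1.146, 2.801, 0.071]
contact_force: [0.9, 0.9, 0.0]
grip_width: 0.0148
```

Run:
```python
from plan import *
o,p,Q=pose(); print(p,o["contact_force"],o["grip_width"])
cv2.imwrite("pics/w7.png",imaging.grab_frame("wrist"))
pt,Rt=go(.44,.12); print(pt-p)
rows(.44,QF,.12,.12,5)
```

```text
[ 0.59039317 -0.03200356  0.24149414] [0.92356849 0.93833941 0.03509414] 0.014842145436460315
[-3.67374217e-04  6.64264738e-05 -1.51096208e-04]
xyz [ 0.25 -0.16 -0.04] rot [0.2 0.1 1.9]
xyz [ 0.6  -0.37 -0.08] rot [0.5 0.1 4.1]
xyz [ 0.96 -0.56 -0.12] rot [0.8 0.1 6.3]
xyz [ 1.31 -0.72 -0.17] rot [1.  0.1 8.4]
xyz [ 1.66 -0.84 -0.21] rot [ 1.3  0.1 10.5]
```

View pics/w7.png

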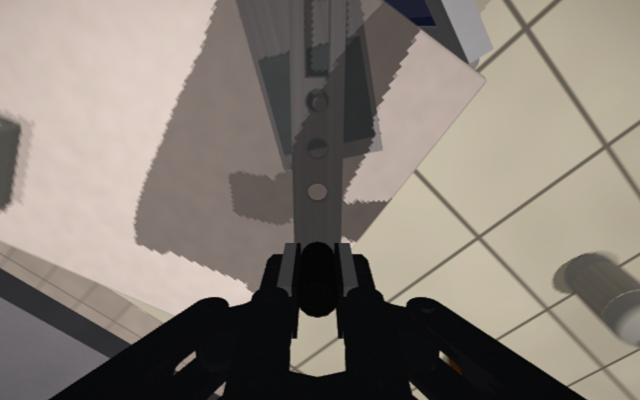

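Call:
jog_arm(rows=[{"xyz": [0.25,-0.16,0.0],"delta_rot": [0.2,0,1.9],"fingers": 1},{"xyz": [0.6,-0.37,-0.08],"delta_rot": [0.5,0,4.1],"fingers": 1},{"xyz": [0.96,-0.56,-0.12],"delta_rot": [0.8,0,6.3],"fingers": 1},{"xyz": [1.31,-0.72,-0.17],"delta_rot": [1.0,0,8.4],"fingers": 1},{"xyz": [1.66,-0.84,-0.2],"delta_rot": [1.3,0.1,10.5],"fingers": 1}])

```text
clock: 8.0
tcp_pos: [0.5842, -0.0509, 0.2416]
orientation: [-0.876, 2.895, 0.052]
contact_force: [1.4, 0.2, -0.4]
grip_width: 0.0149
```

Run:
```python
from plan import *
o,p,Q=pose(); print(p,o["contact_force"],o["grip_width"])
C=cam("wrist"); im=imaging.grab_frame("wrist"); cv2.imwrite("pics/w8.png",im)
np.savez("w8.npz",K=C[0],p=C[1],M=C[2])
cv2.imwrite("pics/w8z.png",cv2.resize(im[80:220,260:380],None,fx=5,fy=4.2,interpolation=cv2.INTER_CUBIC))
pt,Rt=go(QF,.12); print(pt-p)
rows(QF,QF,.12,.06,5)
```

```text
[ 0.5841823  -0.05094833  0.24155081] [ 1.44881577  0.20481654 -0.36821188] 0.014915940171628124
[-3.03252791e-04  3.11776902e-07 -2.07758806e-04]
xyz [-0.1   0.04  0.25] rot [-0.1  0.6 -0.2]
xyz [-0.11  0.04  0.5 ] rot [-0.1  1.3 -0.2]
xyz [-0.11  0.04  0.74] rot [-0.1  2.  -0.2]
xyz [-0.11  0.04  0.99] rot [-0.1  2.7 -0.2]
xyz [-0.11  0.04  1.24] rot [-0.1  3.4 -0.2]
```

View pics/w8.png

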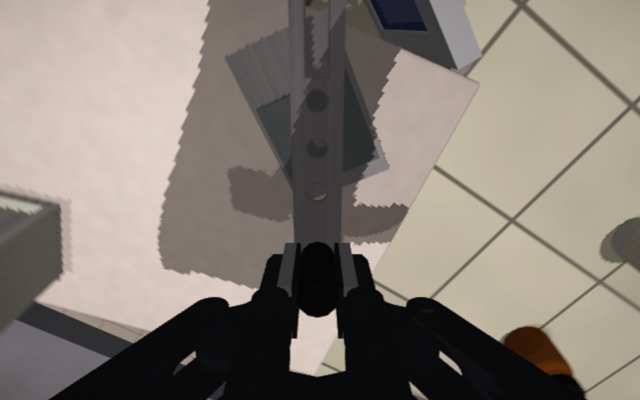

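View pics/w8z.png

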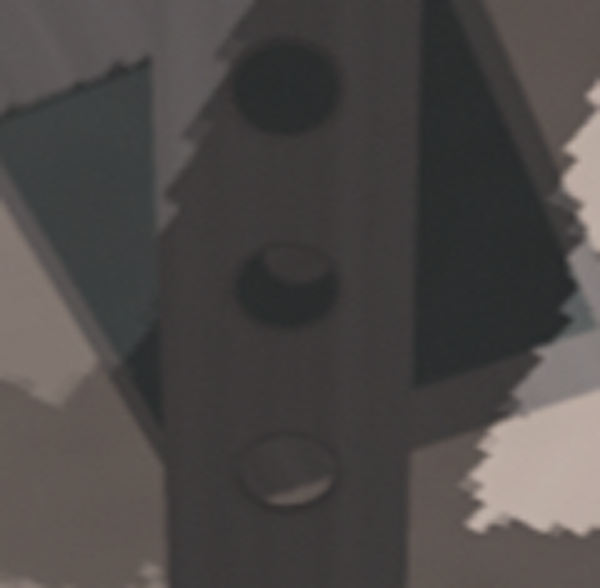

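```bash
cat > t3.py <<'E'
from plan import *
import sys
def show(f,crop,fx,fy,pitch,piv,yaw,out):
    d=np.load(f+".npz"); C=(d["K"],d["p"],d["M"])
    im=cv2.imread("pics/"+f+".png"); x0,x1,y0,y1=crop
    z=cv2.resize(im[y0:y1,x0:x1],None,fx=fx,fy=fy,interpolation=cv2.INTER_CUBIC); z=cv2.convertScaleAbs(z,alpha=1.6,beta=10)
    def circ(pts,col):
        q=np.array([proj(C,P) for P in pts]); q=(q+.5-[x0,y0])*[fx,fy]; cv2.polylines(z,[q.astype(int).reshape(-1,1,2)],True,col,1)
    t=np.linspace(0,2*np.pi,40,endpoint=False)
    circ([[PIN[0]+.0035*np.cos(a),PIN[1]+.0035*np.sin(a),.216] for a in t],(0,0,255))
    Rb,pb=B(piv,yaw,pitch)
    for D in(.134,.154,.174): circ([pb+Rb.apply([D+.0045*np.cos(a),.0045*np.sin(a),.004]) for a in t],(0,255,0))
    cv2.imwrite("pics/"+out+".png",z)
if __name__=="__main__":
    piv,y,d=at_pin(QF)
    show("w8",(260,380,80,220),5,4.2,.12,piv,y,"w8o")
E
python3 t3.py
```

```text
(no output)
```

View pics/w8o.png

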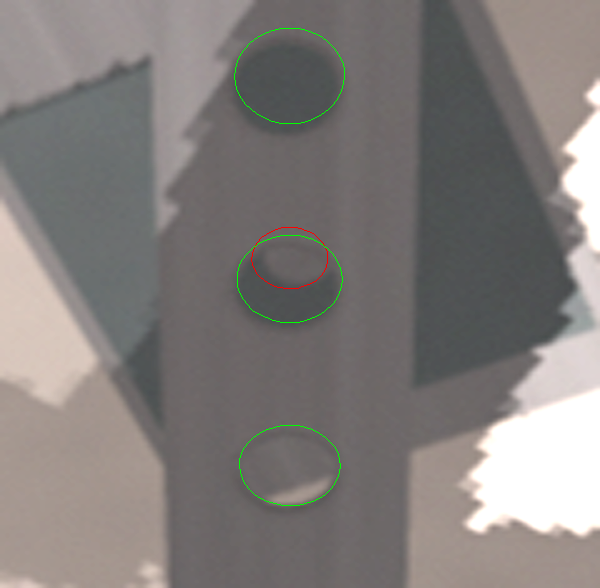

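Run:
```python
from plan import *
rows(QF,QF,.12,.08,5)
```

```text
xyz [-0.09  0.04  0.17] rot [-0.1  0.4 -0.2]
xyz [-0.1   0.04  0.33] rot [-0.1  0.9 -0.2]
xyz [-0.11  0.04  0.5 ] rot [-0.1  1.3 -0.2]
xyz [-0.11  0.04  0.66] rot [-0.1  1.8 -0.2]
xyz [-0.11  0.04  0.83] rot [-0.1  2.2 -0.2]
```

Call:
jog_arm(rows=[{"xyz": [0,0.05,0.17],"delta_rot": [0,0.4,0],"fingers": 1},{"xyz": [0,0.1,0.35],"delta_rot": [0,0.9,0],"fingers": 1},{"xyz": [0,0.1,0.6],"delta_rot": [0,1.4,0],"fingers": 1},{"xyz": [0,0.1,0.83],"delta_rot": [0,2.2,0],"fingers": 1},{"xyz": [0,0.1,0.83],"delta_rot": [0,2.2,0],"fingers": 1}])

```text
clock: 8.47
tcp_pos: [0.5836, -0.0498, 0.2323]
orientation: [-0.886, 2.935, 0.036]
contact_force: [-0.2, 0.4, -1.4]
grip_width: 0.0152
```

Call:
jog_arm(rows=[{"xyz": [0,0,0],"delta_rot": [0,0,0],"fingers": 1},{"xyz": [0,0,0],"delta_rot": [0,0,0],"fingers": 1},{"xyz": [0,0,0],"delta_rot": [0,0,0],"fingers": 1},{"xyz": [0,0,0],"delta_rot": [0,0,0],"fingers": 1},{"xyz": [0,0,0],"delta_rot": [0,0,0],"fingers": 1}])

```text
clock: 8.88
tcp_pos: [0.5836, -0.0499, 0.2324]
orientation: [-0.886, 2.934, 0.036]
contact_force: [0.5, 0.7, -1.0]
grip_width: 0.0153
```

```bash
cat > t4.py <<'E'
from plan import *
from t3 import show
import sys
n=sys.argv[1]; pitch=float(sys.argv[2])
o,p,Q=pose(); C=cam("wrist"); im=imaging.grab_frame("wrist"); cv2.imwrite(f"pics/{n}.png",im)
np.savez(n+".npz",K=C[0],p=C[1],M=C[2])
pt,Rt=go(QF,pitch); print(p.round(4),"err tool mm",(Q.inv().apply(pt-p)*1000).round(2),(Q.inv()*Rt).as_rotvec(degrees=True).round(2),"F",o["contact_force"].round(2),"M",o["moment"].round(2))
# bar pose from tool
Rb=Q*Rrel.inv(); pb=p-Rb.apply(prel); e=Rb.as_euler('ZYX'); print("bar piv",pb.round(4),"yaw,pitch",e[0].round(3),-e[1].round(4), "target piv",at_pin(QF)[0].round(4),at_pin(QF)[1].round(3))
show(n,(260,380,80,220),5,4.2,-e[1],pb[:2],e[0],n+"o")
E
python3 t4.py w9 .08
```

```text
[ 0.5836 -0.0499  0.2324] err tool mm [-0.92 -1.03 -0.7 ] [-0.   -0.04 -0.13] F [ 0.47  0.73 -1.01] M [-0.05  0.12  0.03]
bar piv [ 0.4137 -0.1627  0.2054] yaw,pitch 0.586 0.0793 target piv [ 0.4152 -0.1634] 0.588
```

View pics/w9o.png

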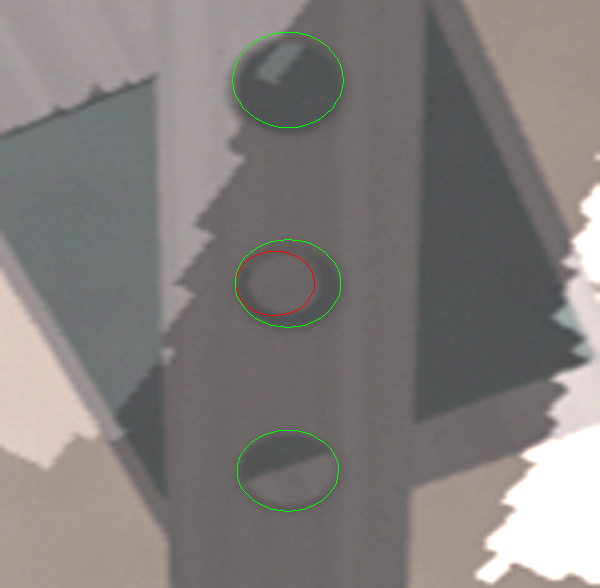

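Run:
```python
import cv2
im=cv2.imread("pics/w9.png")[125:172,290:345]
z=cv2.convertScaleAbs(cv2.resize(im,None,fx=12,fy=12,interpolation=cv2.INTER_CUBIC),alpha=2.2,beta=-60); cv2.imwrite("pics/w9q.png",z)
```

```text
(no output)
```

View pics/w9q.png

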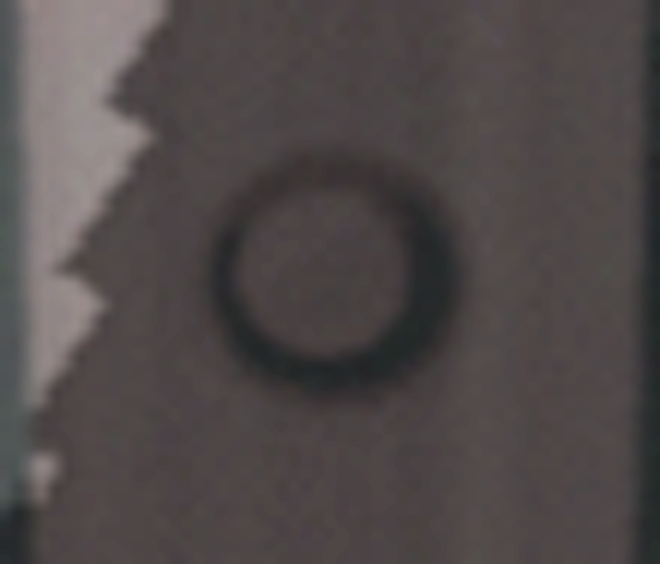

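Run:
```python
from plan import *
d=np.load("w9.npz"); C=(d["K"],d["p"],d["M"])
pin=onz(C,(316.6,147.1),.216); hole=onz(C,(317.5,147.1),.2220)
yaw=.586; u=np.array([np.cos(yaw),np.sin(yaw)])
# hole top centre -> flat position: 
pitch=.0793
adv=.154*(1-np.cos(pitch))+.004*np.sin(pitch)
v=(pin-hole)[:2]; along=v@u; perp=u[0]*v[1]-u[1]*v[0]
print("pin",pin,"model",PIN,"hole",hole,"pin rel hole along",along*1e3,"perp",perp*1e3,"flat hole moves out",adv*1e3)
```

```text
pin [ 0.54286093 -0.07719591  0.216     ] model [ 0.54334099 -0.07798458] hole [ 0.54124842 -0.07779314  0.222     ] pin rel hole along 1.6737672737948308 perp -0.3941791570810998 flat hole moves out 0.8008276884277072
```

Call:
jog_arm(rows=[{"xyz": [-0.09,-0.06,0],"delta_rot": [0,0,0],"fingers": 1},{"xyz": [-0.09,-0.06,0.1],"delta_rot": [0,0.3,0],"fingers": 1},{"xyz": [-0.09,-0.06,0.2],"delta_rot": [0,0.6,0],"fingers": 1},{"xyz": [-0.09,-0.06,0.3],"delta_rot": [0,0.8,0],"fingers": 1},{"xyz": [-0.09,-0.06,0.4],"delta_rot": [0,1.1,0],"fingers": 1}])

```text
clock: 9.35
tcp_pos: [0.5848, -0.0498, 0.2283]
orientation: [-0.891, 2.953, 0.027]
contact_force: [-1.2, -0.6, -1.7]
grip_width: 0.0153
```

```bash
python3 t4.py w10 .06
python3 - <<'E'
import cv2
im=cv2.imread("pics/w10.png")[125:172,290:345]
z=cv2.convertScaleAbs(cv2.resize(im,None,fx=12,fy=12,interpolation=cv2.INTER_CUBIC),alpha=2.2,beta=-60); cv2.imwrite("pics/w10q.png",z)
E
```

```text
[ 0.5848 -0.0498  0.2283] err tool mm [-0.41 -0.4  -0.84] [ 0.01 -0.05 -0.13] F [-1.17 -0.57 -1.71] M [-0.25  0.32  0.05]
bar piv [ 0.4144 -0.1629  0.2053] yaw,pitch 0.586 0.0592 target piv [ 0.4152 -0.1634] 0.588
```

View pics/w10q.png

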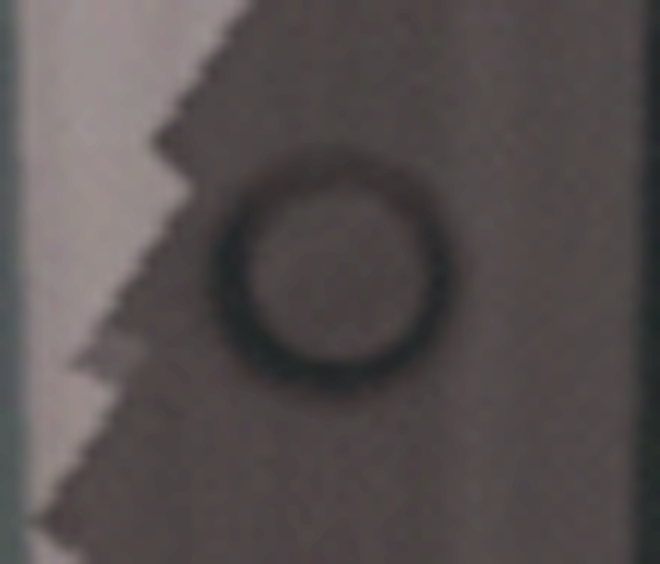

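Call:
jog_arm(rows=[{"xyz": [-0.04,0,0.05],"delta_rot": [0,0.1,0],"fingers": 1},{"xyz": [-0.04,0,0.1],"delta_rot": [0,0.3,0],"fingers": 1},{"xyz": [-0.04,0,0.2],"delta_rot": [0,0.6,0],"fingers": 1},{"xyz": [-0.04,0,0.3],"delta_rot": [0,0.8,0],"fingers": 1},{"xyz": [-0.04,0,0.4],"delta_rot": [0,1.1,0],"fingers": 1}])

```text
clock: 9.82
tcp_pos: [0.5854, -0.0493, 0.2241]
orientation: [-0.897, 2.971, 0.018]
contact_force: [-1.4, -0.3, -1.1]
grip_width: 0.0152
```

```bash
cat > t5.sh <<'X'
python3 t4.py $1 $2
python3 - <<'E'
import cv2
im=cv2.imread("pics/$1.png")[125:172,290:345]
z=cv2.convertScaleAbs(cv2.resize(im,None,fx=12,fy=12,interpolation=cv2.INTER_CUBIC),alpha=2.2,beta=-60); cv2.imwrite("pics/$1q.png",z)
E
X
bash t5.sh w11 .04
```

```text
[ 0.5854 -0.0493  0.2241] err tool mm [-0.06 -0.51 -0.96] [ 0.01 -0.04 -0.12] F [-1.4  -0.27 -1.12] M [-0.31  0.24  0.06]
bar piv [ 0.4147 -0.1627  0.2052] yaw,pitch 0.586 0.0393 target piv [ 0.4152 -0.1634] 0.588
```

View pics/w11q.png

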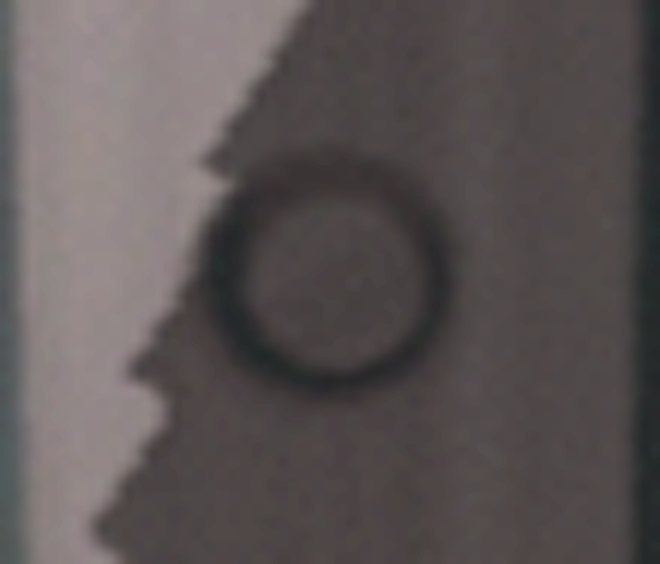

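Call:
jog_arm(rows=[{"xyz": [-0.02,0.02,0.05],"delta_rot": [0,0.1,0],"fingers": 1},{"xyz": [-0.02,0.02,0.1],"delta_rot": [0,0.3,0],"fingers": 1},{"xyz": [-0.02,0.02,0.2],"delta_rot": [0,0.6,0],"fingers": 1},{"xyz": [-0.02,0.02,0.3],"delta_rot": [0,0.8,0],"fingers": 1},{"xyz": [-0.02,0.02,0.4],"delta_rot": [0,1.1,0],"fingers": 1}])

```text
clock: 10.28
tcp_pos: [0.5856, -0.0488, 0.2198]
orientation: [-0.903, 2.989, 0.01]
contact_force: [-0.7, -1.3, -0.7]
grip_width: 0.0151
```

```bash
bash t5.sh w12 .02
```

```text
[ 0.5856 -0.0488  0.2198] err tool mm [ 0.1  -0.83 -1.1 ] [ 0.03 -0.03 -0.11] F [-0.73 -1.34 -0.71] M [-0.28  0.24  0.11]
bar piv [ 0.4146 -0.1624  0.205 ] yaw,pitch 0.586 0.0195 target piv [ 0.4152 -0.1634] 0.588
```

View pics/w12q.png

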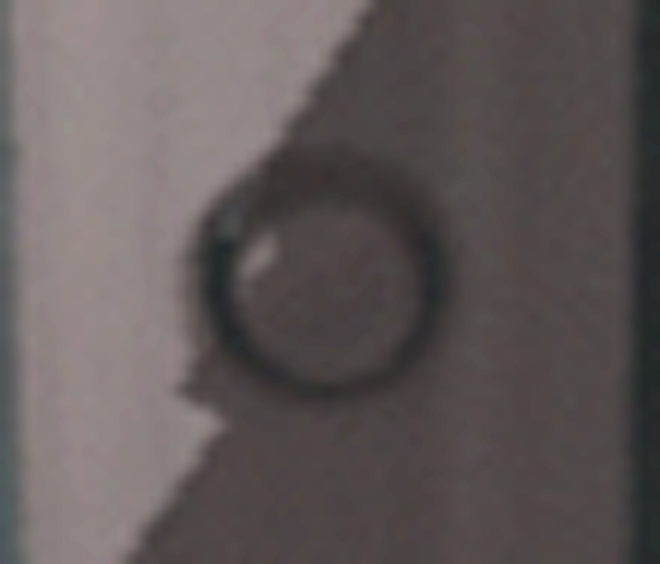

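Call:
jog_arm(rows=[{"xyz": [0,0,0.05],"delta_rot": [0,0.1,0],"fingers": 1},{"xyz": [0,0,0.1],"delta_rot": [0,0.3,0],"fingers": 1},{"xyz": [0,0,0.15],"delta_rot": [0,0.5,0],"fingers": 1},{"xyz": [0,0,0.2],"delta_rot": [0,0.7,0],"fingers": 1},{"xyz": [0,0,0.25],"delta_rot": [0,0.9,0],"fingers": 1}])

```text
clock: 10.75
tcp_pos: [0.5857, -0.0486, 0.2171]
orientation: [-0.908, 3.004, 0.003]
contact_force: [-0.7, -0.8, -1.5]
grip_width: 0.0151
```

```bash
bash t5.sh w13 .005
```

```text
[ 0.5857 -0.0486  0.2171] err tool mm [ 0.1  -0.96 -0.71] [ 0.04 -0.11 -0.09] F [-0.69 -0.82 -1.5 ] M [-0.27  0.17  0.07]
bar piv [ 0.4146 -0.1623  0.2057] yaw,pitch 0.587 0.0032 target piv [ 0.4152 -0.1634] 0.588
```

View pics/w13.png

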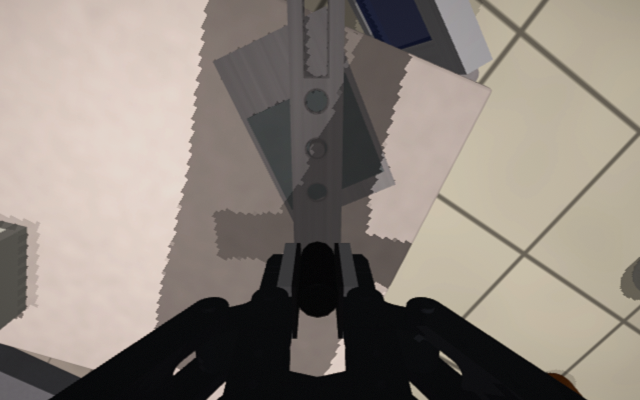

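Middle hole (316,149) is on the pin, bar almost down. I feel for the plate in small steps.

Call:
jog_arm(rows=[{"xyz": [0,0,0.02],"delta_rot": [0,0,0],"fingers": 1},{"xyz": [0,0,0.04],"delta_rot": [0,0.1,0],"fingers": 1},{"xyz": [0,0,0.06],"delta_rot": [0,0.1,0],"fingers": 1},{"xyz": [0,0,0.06],"delta_rot": [0,0.1,0],"fingers": 1},{"xyz": [0,0,0.06],"delta_rot": [0,0.1,0],"fingers": 1}])

```text
clock: 11.22
tcp_pos: [0.5857, -0.0485, 0.2167]
orientation: [-0.909, 3.006, 0.002]
contact_force: [-2.9, -1.2, 3.5]
grip_width: 0.0149
```

```bash
python3 t4.py w14 .0
```

```text
[ 0.5857 -0.0485  0.2167] err tool mm [ 0.07 -1.03 -0.1 ] [ 0.04  0.07 -0.08] F [-2.91 -1.22  3.45] M [-0.28  0.59  0.05]
bar piv [ 0.4145 -0.1623  0.2057] yaw,pitch 0.587 0.0012 target piv [ 0.4152 -0.1634] 0.588
```

Call:
jog_arm(rows=[{"xyz": [0,0,0],"delta_rot": [0,0,0],"fingers": 0.8},{"xyz": [0,0,0],"delta_rot": [0,0,0],"fingers": 0.6},{"xyz": [0,0,0],"delta_rot": [0,0,0],"fingers": 0.5},{"xyz": [0,0,0],"delta_rot": [0,0,0],"fingers": 0.5},{"xyz": [0,0,0],"delta_rot": [0,0,0],"fingers": 0.5}])

```text
clock: 11.68
tcp_pos: [0.5858, -0.0484, 0.2167]
orientation: [-0.909, 3.006, 0.002]
contact_force: [0.5, 0.9, 0.3]
grip_width: 0.0428
```

```bash
bash t5.sh w15 .0;  python3 -c "
from h import *
cv2.imwrite('pics/s15.png',cv2.resize(imaging.grab_frame('scene')[100:230,240:400],None,fx=5,fy=4.5))"
```

```text
[ 0.5858 -0.0484  0.2167] err tool mm [ 0.28 -1.08 -0.14] [ 0.04  0.09 -0.08] F [0.55 0.95 0.34] M [-0.    0.06  0.  ]
bar piv [ 0.4147 -0.1621  0.2055] yaw,pitch 0.587 0.0016 target piv [ 0.4152 -0.1634] 0.588
```

View pics/w15.png

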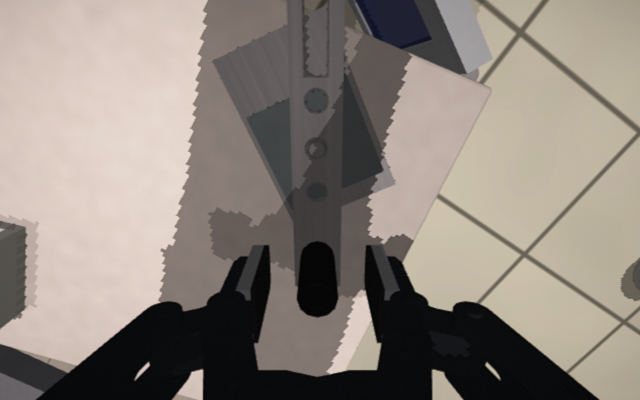

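View pics/s15.png

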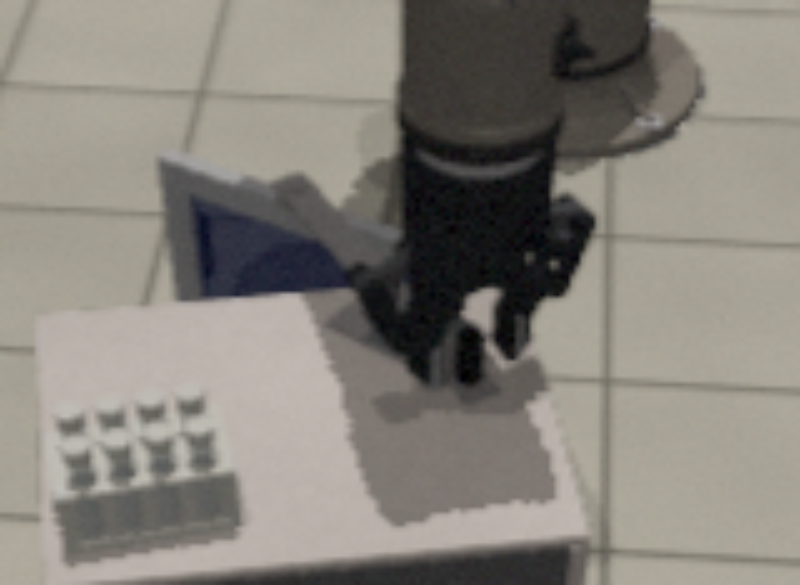

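Released; bar stays with the pin in the middle hole. I retreat straight up and check.

Call:
jog_arm(rows=[{"xyz": [0,0,-1],"delta_rot": [0,0,0],"fingers": 0.4},{"xyz": [0,0,-3],"delta_rot": [0,0,0],"fingers": 0.4},{"xyz": [0,0,-6],"delta_rot": [0,0,0],"fingers": 0.3},{"xyz": [0,0,-9],"delta_rot": [0,0,0],"fingers": 0},{"xyz": [0,0,-12],"delta_rot": [0,0,0],"fingers": 0}])

```text
clock: 12.2
tcp_pos: [0.5854, -0.0484, 0.3388]
orientation: [-0.909, 3.005, 0.002]
contact_force: [-0.4, 0.5, -0.1]
grip_width: 0.0812
```

Call:
jog_arm(rows=[{"xyz": [1,0,-1],"delta_rot": [0,0,0],"fingers": 0},{"xyz": [2,0,-2],"delta_rot": [0,0,0],"fingers": 0},{"xyz": [3,0,-2],"delta_rot": [0,0,0],"fingers": 0},{"xyz": [3,0,-2],"delta_rot": [0,0,0],"fingers": 0},{"xyz": [3,0,-2],"delta_rot": [0,0,0],"fingers": 0}])

```text
clock: 12.62
tcp_pos: [0.5592, -0.0662, 0.3574]
orientation: [0.907, -3.007, -0.002]
contact_force: [0.6, -0.0, -0.6]
grip_width: 0.0855
```

Run:
```python
from plan import *
o,p,Q=pose(); print(p,o["contact_force"],o["clock"])
C=cam("wrist"); im=imaging.grab_frame("wrist"); 
S=imaging.grab_frame("scene"); T=imaging.grab_frame("top")
cv2.imwrite("pics/w16.png",im)
a=cv2.resize(im[60:260,240:400],None,fx=3,fy=3,interpolation=cv2.INTER_CUBIC); cv2.imwrite("pics/w16z.png",a)
cv2.imwrite("pics/s16.png",S); cv2.imwrite("pics/t16.png",T)
# expected flat vs raised: hole pixels if flat
for D in(.134,.154,.174): 
  u=np.array([np.cos(.587),np.sin(.587)]); q=PIN+u*(D-.154); print(D,proj(C,[*q,.210]))
print("pin",proj(C,[*PIN,.216]))
```

```text
[ 0.55922639 -0.06619071  0.35740942] [ 0.55783868 -0.00977762 -0.5777587 ] 12.6167
0.134 [315.60413922 127.93362057]
0.154 [315.6720491  152.02238465]
0.174 [315.73713422 175.10916527]
pin [315.65156403 153.5305706 ]
```

View pics/w16.png

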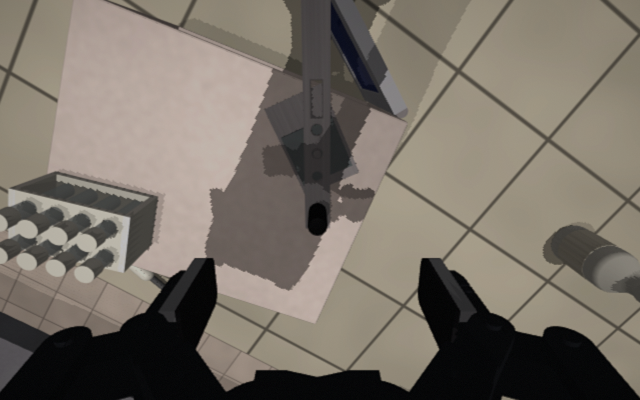

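View pics/w16z.png

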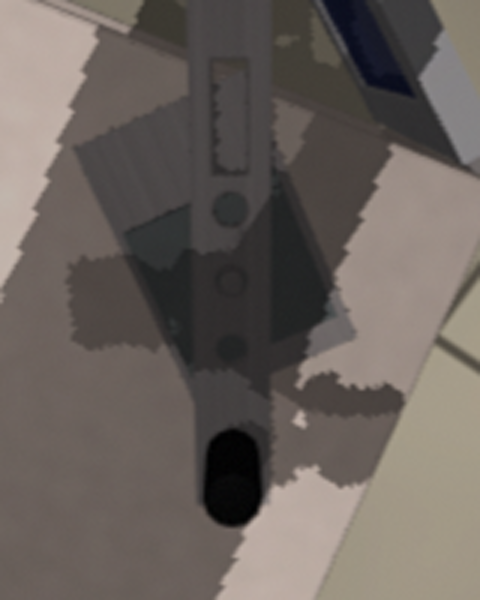

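View pics/s16.png

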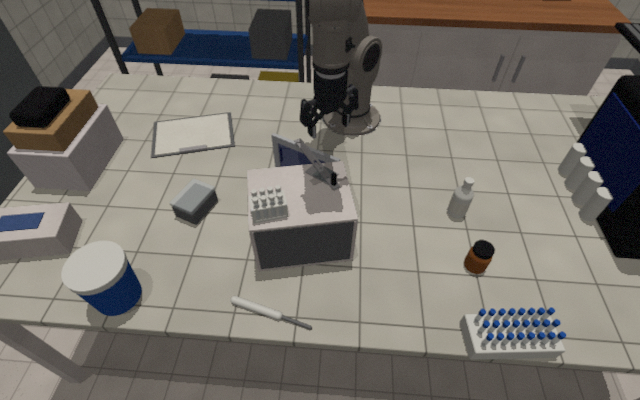

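```bash
python3 -c "
from h import *
print(r.hand_in())"
```

```text
the job is handed in; nothing more can be done
None
```

I lifted the stay bar off the pin by its knob and used it to swing the door from 0.2 to about 0.67 rad. That door angle comes from my geometry model; I did not measure it. I then lowered the middle hole over the pin in small steps, let go, backed off upward and handed in at about 12.7 s.

**Seating:** the last wrist picture shows the pin inside the middle hole. The holes sit within about 1.5 pixels of where they would be with the bar flat.

**Height:** the bar met the plate with the tool at 0.2167 m, against 0.2168 m when it lay flat at the start.

**Force:** the wrist reading never went above about 5 N. After release it dropped back to noise.

**Bystanders:** the tube rack, bottles and tip box look unmoved in the last scene picture, which I compared with the first one by eye only.

**Disagreement:** my pin position from the early pictures was about 1 mm off the one seen through the hole. I corrected for this while lowering the bar. No check failed.

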